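# Switch the flower-food selector valve to the tall canister

### The arm

A 6-joint arm with a two-finger parallel gripper is mounted at the origin on the work surface. World frame = base frame: x ahead of the robot, y to its left, z up, the work surface at z = 0. Lengths are in m, angles in degrees, forces in N, time in s.
With the tool pointing down it reaches from about 0.3 to 0.75 m from the base axis. Payload 8.5 kg.
Tool frame: the origin (TCP) lies at the very end of the fingers, on their centre line; the grasp point (between the pads) lies 19 mm behind it (grip_depth is the distance from the TCP to the grasp point, in m); z points along the fingers, y is the direction in which the jaws open and shut (so a half turn about z gives the same grasp; the last joint's range is limited). The gripper opens to 85 mm and grips with 20 to 120 N. Pads are 22 mm wide; open, the fingers measure 114 mm over their backs; the gripper's body (76 mm by 85 mm) begins 54 mm behind the grasp point. The pads swing forward as they close: fully open they stand 13 mm farther back than shut.
Start: joints at [55.044, 21.807, 74.336, -0, 83.858, -12.336], TCP at [0.212, 0.508, 0.231] pointing down, gripper open.
Joint ranges: [-178.18, 178.18], [-50.72, 133.34], [12.68, 142.11], [-81.47, 261.47], [9.98, 163.14], [-165.26, 165.26]. Speed limits (degrees/s): [136.94, 136.94, 180, 180, 180, 180].

### API

Orientations are given as a 3x3 rotation matrix whose columns are the frame's x, y, z axes.
In Python, from rig import observe, get_image, close_job, silhouettes, grip_depth gives the robot as it stands. The module is installed in compiled form; this text tells all that it offers.
- The arm moves only by the shell command python3 -m crank 'ROWS' [FORCE]. ROWS is a JSON object of lists of equal length, an entry for each row: "slide": the shift along the tool's x, y, z in m, a list of three; "roll": the turn about the tool's z in rad; "grip": the finger opening in m, from 0 to 0.0854. A call has exactly 8 rows; each row is the pose to reach, as a shift and turn from the pose commanded when the call began, along the tool's axes at that moment; what a row does not reach only later rows make up. A row lasts 1/10 s, in which the tool goes at most 50 mm and 8.59 degrees, less where a joint would pass 70% of its speed; a pose out of reach is approached as far as the arm can. A call with a gripper value outside its range is refused whole. The fingers move at their own pace and stop on an object; FORCE is the grip in N (left out, the last holds). Time passes only in rows, so rows that repeat a pose let the fingers close, or fill a call up. It gives the time, the measured TCP pose, the force and the opening at its end, in the units of the state.
- observe(): the state, without advancing time (a new reading comes with each control period).
- get_image(name): name is "scene" or "top" or "wrist"; returns a dict with "frame" (384x512x3 uint8, red, green, blue), "fx", "fy", "cx", "cy" (pixels), "xyz" and "rotation" of the camera in the world. Camera axes: x right, y down, z forward; pixel columns grow to the right and rows downward; lengths in m; the calibration is good to about 2 mm. A picture is of the moment at which its call begins. There is no depth.
- close_job(): hands the job in, once; it reports no verdict.
Trained networks look in a picture, given as the dict that the camera call returned (one of the last four; its "shot" number tells which), for a name from the list of things; names that differ only in an ending like _2 or _b are one class to them, and where a whole thing is asked for, a point or a joint stands for the part that bears it (a point fixed in the world has none). Each returns a list of dicts, best first, with "confidence" (0 to 1); they miss things now and then, are a little off and sometimes report something else, mostly with a low value. They report only what shows in the picture. A call takes as long as a camera call.
- silhouettes(target, picture): "pixels" (384x512 bool, what is visible of it) and "box" ([centre column, centre row, width, height] in pixels, round what is visible of it).
The state is a dict: "time_s": time; "q": joint angles; "qvel": joint speeds; "joint_efforts": joint torques, N m; "position": TCP position; "tool_rot": TCP orientation; "ft_force": force on the tool from outside, world axes, zero at the start; "wrist_torque": the same for the moment, N m; "grip_width": finger opening in m.
Only numpy, scipy, OpenCV 4.12 (cv2) and the standard library are available. Lean on these libraries where they do the work, as an engineer would, in place of code of your own. Each camera call takes 0.05 s, during which the arm holds its last target.

### The job

Switch the selector valve on the bucket-filling station to the tall canister: pull its knob up out of the lock, turn it so that its pointed nose swings from the middle towards the tall canister, feel for the hidden slot on that side, and push the knob fully home there, collar flush with the rim. Never swing it to the short canister's side, do not disturb the canisters, spool or vase, and let go at the end.

Things in the scene. Friction and masses are not known exactly. Their poses are not given: they have to be found in the camera images.
- valve: Selector valve bolted down (cannot move): 150 x 150 x 8 mm foot plate and round grey cup, 116 mm outer diameter, rim 76 mm above the table. Origin: on the table, on the knob's vertical axis. x: where the nose points in the middle position; z up. Capped pipe stubs (28 mm above the table, ends 116 mm from the axis) point along -x and 1.1 rad to either side of +x.
- knob_bar (a point): Centre of the knob's black grip bar, on the turning axis; rises and turns with it; its x points to the nose. Bar: 18 mm thick (y), 26 mm high, from 48 mm behind this point to a tapered nose 66 mm ahead, parallel-sided from -48 to +40 mm. Home: this point 115 mm above the table, bar top 128 mm; 26 mm free between bar and cup rim around a 24 mm stem.
- collar (a point): Centre of the top of the knob's aluminium collar, 100 mm wide; 76 mm above the table and flush with the cup's rim when home. A key under it sits in a slot of a hidden ring and blocks turning until the knob is lifted more than 13.5 mm. Off its slot the key rests on the ring, lift 13.5 mm, and the knob goes home only where the key meets a slot.
- knob_lift (a joint): How far the knob is pulled up, m: 0 = fully home (start), 0.022 = upper stop. About 5 N of friction and 2.7 N of weight: it stays at the height where it is left; about 8 N pulls it up, 3 N moves it down freely, and a press of 10 to 15 N drops the key into a slot; at a slot's edge it may sink only 1 or 2 mm and catch, and a little rocking (0.03 rad) while pressing lets it in.
- knob_turn (a joint): Knob angle, rad: 0 = middle slot (start), positive = counter-clockwise from above (nose to the valve's +y). Stops at -1.7 and 1.7; needs 0.1 N m when lifted. One more slot on each side, 0.8 to 1.4 rad from the middle; the place differs every time, unmarked and hidden: feel for it, pressing at small steps or while turning. The key drops in only within about 0.035 rad of the slot's middle.
- tall: Tall white canister with a grey cap, 72 mm diameter, 165 mm high, standing about 200 mm from the valve's axis, either on the valve's +y side or on its -y side (1.1 rad from its x axis); origin at the centre of its underside. Its side is the side to switch to.
- short: Short white canister of the same make, 72 mm diameter, 90 mm high, standing in the mirrored place on the other side; origin at the centre of its underside.
- spool: Cardboard ribbon spool, 68 mm diameter, 40 mm high, standing on its flat side; bystander; origin at the centre of its underside.
- vase: Open black plastic vase, 100 mm rim diameter, 130 mm high; bystander; origin at the centre of its underside.

How it is judged:
By the outcome, as a careful person would: the job done as asked, in the order asked, and still so for the second after the job is handed in, with the robot touching nothing.
It also fails if it takes over 58 s, if anything falls off the work surface, if the arm or the gripper's body presses on something with over 40 N, if the wrist force passes 120 N, or if a joint passes its speed limit or range.

## Working session

There is one attempt and no reset: what is moved stays moved. The work goes in short steps, Python scripts to look and compute and a shell command to move; the robot and the scene stay as the last step left them, time stands still between calls to the robot, and variables do not carry over. Pictures are saved under pics/ and viewed, and the job is handed in when it is done.

```bash
ls; mkdir -p pics; python3 - <<'E'
from rig import *
import cv2
s=observe();print({k:s[k] for k in('time_s','position','tool_rot','ft_force','grip_width')},grip_depth)
for n in('scene','top'):
    p=get_image(n);cv2.imwrite(f'pics/{n}0.png',p['frame'][:,:,::-1]);print(n,p['fx'],p['fy'],p['cx'],p['cy'],p['xyz'],p['rotation'])
    for t in('valve','knob_bar','collar','tall','short','spool','vase'):
        r=silhouettes(t,p)
        print(t,[(round(d['confidence'],2),[round(float(v)) for v in d['box']]) for d in r[:2]])
E
```

```text
pics
{'time_s': 0.0, 'position': array([0.21136757, 0.50745155, 0.23069831]), 'tool_rot': array([[-9.23058950e-01,  3.84657538e-01, -8.68163279e-04],
       [ 3.84658375e-01,  9.23058202e-01, -1.22114027e-03],
       [ 3.31644424e-04, -1.46113074e-03, -9.99998878e-01]]), 'ft_force': array([ 0.43752182,  0.08053297, -0.23008933]), 'grip_width': 0.08534698468689489} 0.0187
scene 384.68171250495226 384.68171250495226 253.15313946786392 200.19726687257986 [ 1.20811233 -0.20006872  1.00957407] [[ 0.26958826  0.75248178 -0.60091043]
 [ 0.96294344 -0.20554617  0.17461588]
 [ 0.00788043 -0.62571714 -0.78001023]]
valve [(0.55, [266, 209, 70, 58]), (0.39, [267, 198, 29, 37])]
knob_bar [(0.81, [265, 198, 27, 34])]
collar [(0.94, [267, 198, 29, 37])]
tall [(0.6, [210, 230, 27, 49])]
short [(0.58, [328, 222, 28, 38])]
spool [(0.59, [333, 161, 20, 15]), (0.51, [329, 224, 30, 36])]
vase [(0.97, [121, 193, 42, 48])]
top 474.9061453848115 474.9061453848115 254.97131573244917 188.8875787988918 [ 0.42392283 -0.00863001  1.66450882] [[ 0.00585653 -0.99811059  0.06116325]
 [-0.99986205 -0.00489419  0.01587197]
 [-0.01554264 -0.06124777 -0.99800157]]
valve [(0.84, [248, 204, 62, 56])]
knob_bar [(0.91, [247, 194, 34, 36])]
collar [(0.59, [247, 192, 31, 37])]
tall []
short [(0.74, [199, 163, 24, 23])]
spool [(0.54, [160, 246, 20, 22])]
vase [(0.77, [375, 246, 36, 32])]
```

```bash
python3 - <<'E'
import cv2
a=cv2.imread('pics/scene0.png');b=cv2.imread('pics/top0.png')
cv2.imwrite('pics/s1.png',cv2.resize(a[120:280,80:380],None,fx=2.6,fy=2.6,interpolation=2))
cv2.imwrite('pics/t1.png',cv2.resize(b[130:280,150:400],None,fx=3.2,fy=3.2,interpolation=2))
E
```

```text
(no output)
```

View pics/s1.png

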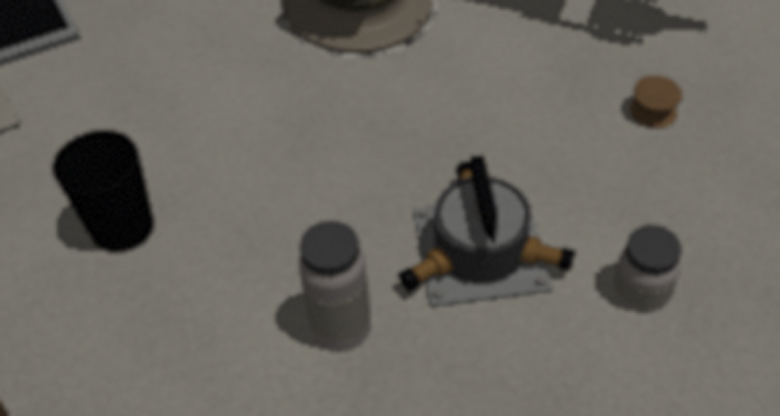

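View pics/t1.png

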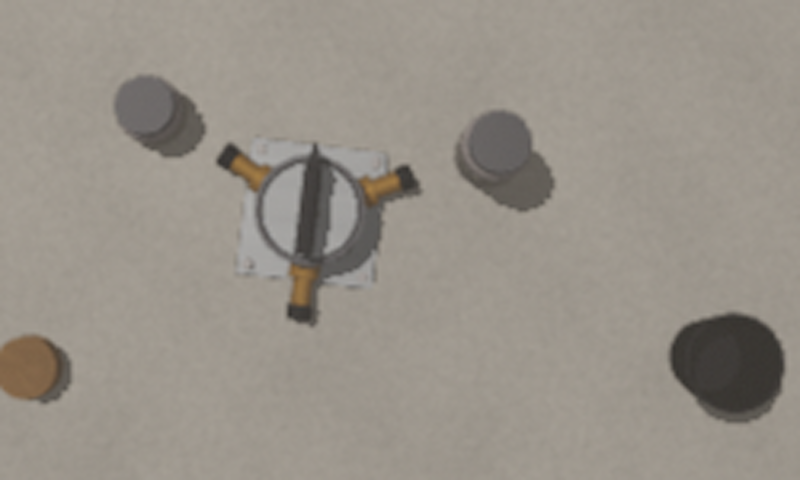

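Both views agree: the tall canister (crop px ~500,143 in the top view) is on the valve's −y side, because world −y points right there, and the nose points towards world +x. The turn is therefore negative, clockwise from above. Next I measure the axis and heading.

```bash
cat > h.py <<'E'
import numpy as np
def ray(p,u,v,z):
    d=np.array(p['rotation'])@np.array([(u-p['cx'])/p['fx'],(v-p['cy'])/p['fy'],1]);o=np.array(p['xyz'])
    return o+d*(z-o[2])/d[2]
def proj(p,X):
    c=np.array(p['rotation']).T@(np.array(X)-p['xyz']);return p['cx']+p['fx']*c[0]/c[2],p['cy']+p['fy']*c[1]/c[2]
E
python3 - <<'E'
from rig import *
from h import *
import cv2
for n in('top','scene'):
    p=get_image(n)
    for t,z in(('knob_bar',.128),('collar',.076),('tall',.165),('short',.09),('spool',.04),('vase',.13)):
        r=silhouettes(t,p)
        if not r: continue
        m=r[0]['pixels'];ys,xs=np.nonzero(m)
        print(n,t,r[0]['confidence'],len(xs),ray(p,xs.mean(),ys.mean(),z).round(4))
    if n=='top':
        f=p['frame'].astype(int).sum(2)
        print(f[170:215:1,238:260].tolist().__str__().replace('], [','\n'))
    # crosshair overlays using guess
E
```

```text
top knob_bar 0.95 730 [0.5004 0.0446 0.128 ]
top collar 0.73 727 [0.5027 0.0478 0.076 ]
top tall 0.76 445 [ 0.5586 -0.1373  0.165 ]
top short 0.63 425 [0.6031 0.212  0.09  ]
top spool 0.62 327 [0.3361 0.3469 0.04  ]
top vase 0.6 841 [ 0.3492 -0.3753  0.13  ]
[[452, 461, 464, 463, 463, 464, 463, 463, 464, 470, 462, 459, 461, 459, 455, 458, 460, 465, 469, 467, 466, 462
453, 457, 460, 462, 461, 459, 458, 461, 466, 463, 461, 461, 463, 457, 455, 454, 458, 464, 470, 467, 467, 467
455, 450, 453, 460, 457, 452, 449, 458, 461, 458, 454, 460, 457, 458, 460, 456, 455, 459, 464, 464, 458, 462
419, 431, 449, 452, 455, 452, 448, 455, 455, 453, 456, 458, 457, 460, 464, 458, 457, 461, 459, 458, 456, 459
466, 471, 479, 455, 439, 438, 421, 421, 429, 407, 369, 414, 455, 455, 462, 466, 465, 465, 461, 457, 453, 461
494, 491, 491, 478, 465, 469, 460, 463, 474, 398, 261, 394, 461, 447, 439, 426, 429, 433, 444, 459, 461, 461
489, 492, 490, 488, 491, 489, 489, 491, 495, 397, 224, 359, 456, 473, 464, 456, 463, 468, 470, 479, 472, 454
490, 490, 490, 490, 490, 488, 489, 491, 453, 334, 204, 299, 437, 488, 488, 4
[... 3640 characters left out ...]
353, 300, 309, 295, 280, 279, 240, 203, 204, 199, 202, 260, 283, 288, 277, 258, 264, 272, 270, 269
489, 480, 396, 277, 267, 276, 278, 288, 270, 250, 240, 219, 225, 256, 262, 271, 276, 272, 272, 273, 273, 270
487, 471, 387, 282, 291, 269, 237, 247, 249, 241, 232, 219, 245, 265, 267, 269, 270, 270, 270, 270, 271, 271
488, 461, 372, 297, 316, 310, 301, 293, 275, 254, 227, 220, 252, 273, 270, 272, 270, 270, 273, 271, 269, 270]]
scene knob_bar 0.94 694 [0.5407 0.0319 0.128 ]
scene collar 0.6 728 [0.5018 0.0447 0.076 ]
scene tall 0.64 1081 [ 0.6237 -0.1513  0.165 ]
scene short 0.84 660 [0.6399 0.1986 0.09  ]
scene spool 0.88 312 [0.3539 0.3374 0.04  ]
scene vase 0.88 1342 [ 0.3988 -0.3742  0.13  ]
```

```bash
python3 - <<'E'
from rig import *
from h import *
import cv2
p=get_image('top');g=p['frame'].astype(float).sum(2)
pts=[]
for r in range(184,207):
    c=[i for i in range(238,250) if g[r,i]>340>=g[r,i+1]]
    i=c[-1]; u=i+(g[r,i]-340)/(g[r,i]-g[r,i+1]); pts.append(ray(p,u,r,.128)[:2])
pts=np.array(pts); k=np.polyfit(pts[:,0],pts[:,1],1); yaw=np.arctan(k[0])
print('yaw from edge',yaw, 'resid',np.std(pts[:,1]-np.polyval(k,pts[:,0])))
print('line y at x=.5 axis', np.polyval(k,.5)-.009/np.cos(yaw))
# nose tip ~ row 174, back end ~ row209
for u,v,z in((248,173.7,.128),(246,208.7,.128)): print(ray(p,u,v,z))
# inner rim circle: dark ring min radial ->
from scipy.optimize import minimize
import scipy.ndimage as nd
def cost(c):
    s=0
    a=np.linspace(0,2*np.pi,180)
    uv=np.array([proj(p,[c[0]+.055*np.cos(t),c[1]+.055*np.sin(t),.076]) for t in a])
    uv2=np.array([proj(p,[c[0]+.049*np.cos(t),c[1]+.049*np.sin(t),.076]) for t in a])
    return np.median(nd.map_coordinates(g,uv[:,::-1].T,order=1)-nd.map_coordinates(g,uv2[:,::-1].T,order=1))+np.mean(nd.map_coordinates(g,uv[:,::-1].T,order=1))
best=min((cost((x,y)),x,y) for x in np.arange(.485,.52,.001) for y in np.arange(.03,.06,.001));print(best)
ps=get_image('scene')
for P,nm in((p,'t'),(ps,'s')):
    im=cv2.resize(P['frame'][:,:,::-1],None,fx=4,fy=4,interpolation=1)
    c=np.array(best[1:]);e=np.array([np.cos(yaw),np.sin(yaw)]);n=np.array([-e[1],e[0]])
    def L(l,col):
        q=np.array([[(w+.5)*4 for w in proj(P,X)] for X in l]).astype(int);cv2.polylines(im,[q],False,col,1)
    b=[(-.048,.009),(.04,.009),(.066,0),(.04,-.009),(-.048,-.009),(-.048,.009)]
    L([[*(c+e*i+n*j),.128] for i,j in b],(0,0,255))
    L([[c[0]+.058*np.cos(t),c[1]+.058*np.sin(t),.076] for t in np.linspace(0,6.3,60)],(0,255,0))
    for s in(1,-1):
        d=np.array([np.cos(yaw+1.1*s),np.sin(yaw+1.1*s)]); cc=c+.2*d
        h=.165 if s<0 else .09
        L([[cc[0]+.036*np.cos(t),cc[1]+.036*np.sin(t),h] for t in np.linspace(0,6.3,60)],(255,0,0))
    u,v=[int(4*w) for w in proj(P,[*c,.1])]
    cv2.imwrite(f'pics/ov_{nm}.png',im[max(v-260,0):v+200,max(0,u-400):u+400])
E
```

```text
yaw from edge -0.11141699888929944 resid 0.0002691485533927844
line y at x=.5 axis 0.044912731745987415
[0.56741414 0.03874804 0.128     ]
[0.45374298 0.04445147 0.128     ]
(np.float64(208.31151862039235), np.float64(0.5), np.float64(0.04500000000000001))
```

View pics/ov_t.png

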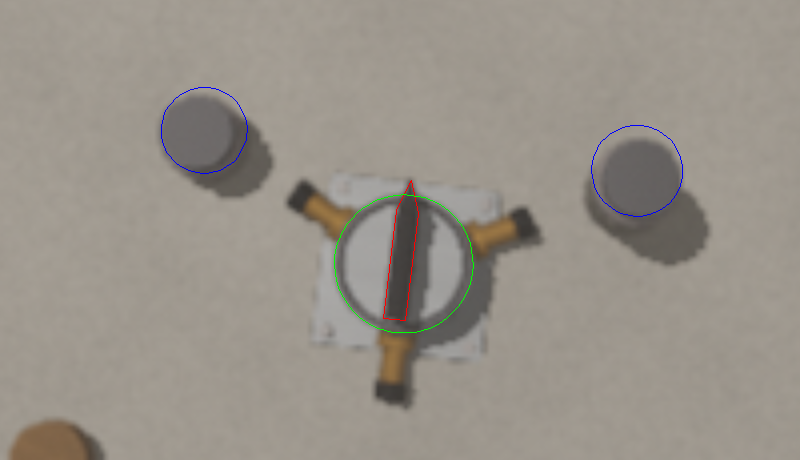

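View pics/ov_s.png

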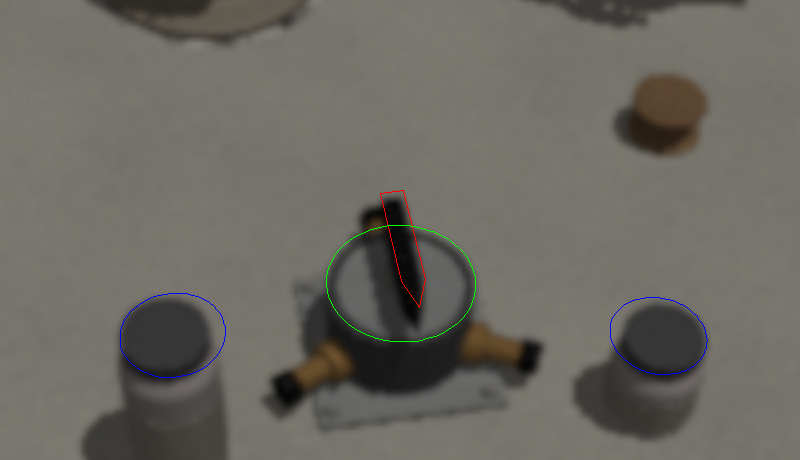

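```bash
python3 -m crank '{"slide":[[-0.022,-0.016,0],[-0.06,-0.043,0],[-0.1,-0.071,0],[-0.14,-0.099,0],[-0.18,-0.128,0],[-0.22,-0.156,0],[-0.26,-0.185,0],[-0.28,-0.199,0]],"roll":[-0.03,-0.08,-0.12,-0.16,-0.2,-0.24,-0.283,-0.283],"grip":[0.085,0.085,0.085,0.085,0.085,0.085,0.085,0.085]}' 60; python3 - <<'E'
from rig import *
from h import *
s=observe();R=np.array(s['tool_rot']);print(s['time_s'],s['position'],R[:,0],s['q'])
print(R.T@(np.array([.5005,.045,.231])-s['position']))
E
```

```text
time_s: 2.4
position: [0.3949, 0.2135, 0.2315]
tool_rot: [[-0.994, 0.113, 0.001], [0.113, 0.994, -0.0], [-0.001, -0.0, -1.0]]
ft_force: [-0.0, 0.9, 0.2]
grip_width: 0.0848
2.4 [0.39493588 0.21350403 0.23146663] [-9.93577170e-01  1.13154506e-01 -6.81587609e-04] [ 1.32416525e+01  1.16098343e+01  8.92493307e+01 -3.08007774e-02
  7.91101993e+01 -7.02553378e+01]
[-0.12395277 -0.15547655  0.00060029]
```

```bash
python3 -m crank '{"slide":[[-0.015,-0.019,0],[-0.04,-0.05,0],[-0.065,-0.082,0],[-0.09,-0.113,0],[-0.11,-0.14,0],[-0.124,-0.155,0],[-0.124,-0.155,0],[-0.124,-0.155,0]],"roll":[0,0,0,0,0,0,0,0],"grip":[0.085,0.085,0.085,0.085,0.085,0.085,0.085,0.085]}'; python3 - <<'E'
from rig import *
from h import *
import cv2
s=observe();print(s['position'],s['tool_rot'],s['ft_force'])
p=get_image('wrist');print(p['xyz'],p['rotation'])
im=cv2.resize(p['frame'][:,:,::-1],(768,576))
c=np.array([.5005,.045]);yaw=-.111;e=np.array([np.cos(yaw),np.sin(yaw)]);n=np.array([-e[1],e[0]])
b=[(-.048,.009),(.04,.009),(.066,0),(.04,-.009),(-.048,-.009),(-.048,.009)]
def L(l,col):
    q=np.array([[(w+.5)*1.5 for w in proj(p,X)] for X in l]).astype(int);cv2.polylines(im,[q],False,col,1)
L([[*(c+e*i+n*j),.128] for i,j in b],(0,0,255))
L([[c[0]+.058*np.cos(t),c[1]+.058*np.sin(t),.076] for t in np.linspace(0,6.3,60)],(0,255,0))
cv2.imwrite('pics/w1.png',im)
cv2.imwrite('pics/w1raw.png',p['frame'][:,:,::-1])
import pickle;p2={k:p[k] for k in('fx','fy','cx','cy','xyz','rotation','frame')};pickle.dump(p2,open('w1.pkl','wb'))
E
```

```text
time_s: 3.2
position: [0.4991, 0.0486, 0.2312]
tool_rot: [[-0.994, 0.112, -0.001], [0.112, 0.994, 0.0], [0.001, 0.0, -1.0]]
ft_force: [-0.6, 0.3, 0.6]
grip_width: 0.0851
[0.49909548 0.04862816 0.23115989] [[-9.93698353e-01  1.12085946e-01 -5.68626553e-04]
 [ 1.12085780e-01  9.93698485e-01  3.15076556e-04]
 [ 6.00358998e-04  2.49356104e-04 -9.99999789e-01]] [-0.6109857   0.25002205  0.59352148]
[0.41843649 0.05765213 0.3745291 ] [[ 1.12413438e-01  9.41994363e-01  3.16243322e-01]
 [ 9.93661492e-01 -1.06491161e-01 -3.60065498e-02]
 [-2.40848418e-04  3.18286432e-01 -9.47994562e-01]]
```

View pics/w1.png

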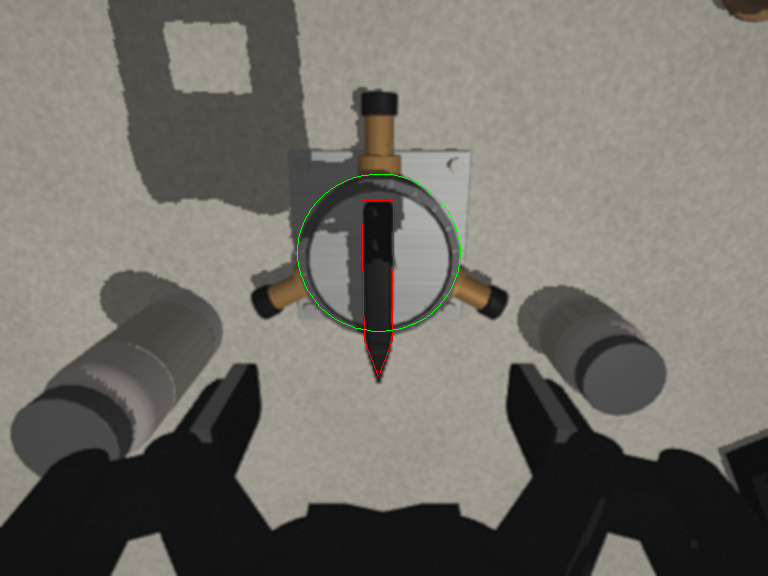

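The wrist view confirms the model: the red bar and green rim outlines lie on the knob (nose at about 378,380, against a predicted 378,378). The tall canister is on the left, which is −y. I now lower part-way, making the fine correction on the way.

```bash
python3 -m crank '{"slide":[[-0.001,-0.001,0.01],[-0.002,-0.002,0.03],[-0.003,-0.003,0.055],[-0.003,-0.0035,0.075],[-0.003,-0.0035,0.08],[-0.003,-0.0035,0.08],[-0.003,-0.0035,0.08],[-0.003,-0.0035,0.08]],"roll":[0,0,0,0,0,0,0,0],"grip":[0.06,0.06,0.06,0.06,0.06,0.06,0.06,0.06]}'
```

```text
time_s: 4.05
position: [0.5024, 0.0447, 0.1523]
tool_rot: [[-0.994, 0.111, 0.002], [0.111, 0.994, -0.0], [-0.002, -0.0, -1.0]]
ft_force: [0.1, -0.1, 0.1]
grip_width: 0.0604
```

```bash
python3 -m crank '{"slide":[[0,0,0.01],[0,0,0.03],[0,0,0.048],[0,0,0.056],[0,0,0.056],[0,0,0.056],[0,0,0.056],[0,0,0.056]],"roll":[0,0,0,0,0,0,0,0],"grip":[0.06,0.06,0.06,0.06,0.05,0.04,0.03,0.02]}' 50
python3 -m crank '{"slide":[[0,0,0],[0,0,0],[0,0,0],[0,0,0],[0,0,0],[0,0,0],[0,0,0],[0,0,0]],"roll":[0,0,0,0,0,0,0,0],"grip":[0.015,0.01,0.01,0.01,0.01,0.01,0.01,0.01]}' 50
```

```text
time_s: 4.85
position: [0.5025, 0.0448, 0.0963]
tool_rot: [[-0.994, 0.112, 0.002], [0.112, 0.994, 0.0], [-0.002, 0.0, -1.0]]
ft_force: [-0.6, 1.8, 3.1]
grip_width: 0.0214
time_s: 5.65
position: [0.5025, 0.0448, 0.0963]
tool_rot: [[-0.994, 0.112, 0.002], [0.112, 0.994, 0.0], [-0.002, 0.0, -1.0]]
ft_force: [-0.3, 1.2, 6.5]
grip_width: 0.0214
```

```bash
python3 - <<'E'
from rig import *
from h import *
import cv2
p=get_image('wrist');s=observe();print(s['ft_force'],s['wrist_torque'],s['grip_width'])
cv2.imwrite('pics/w2.png',cv2.resize(p['frame'][:,:,::-1],(768,576)))
E
```

```text
[-0.45048426  1.44634682  5.76871922] [0.33167898 0.10191681 0.00559853] 0.021180300924192635
```

View pics/w2.png

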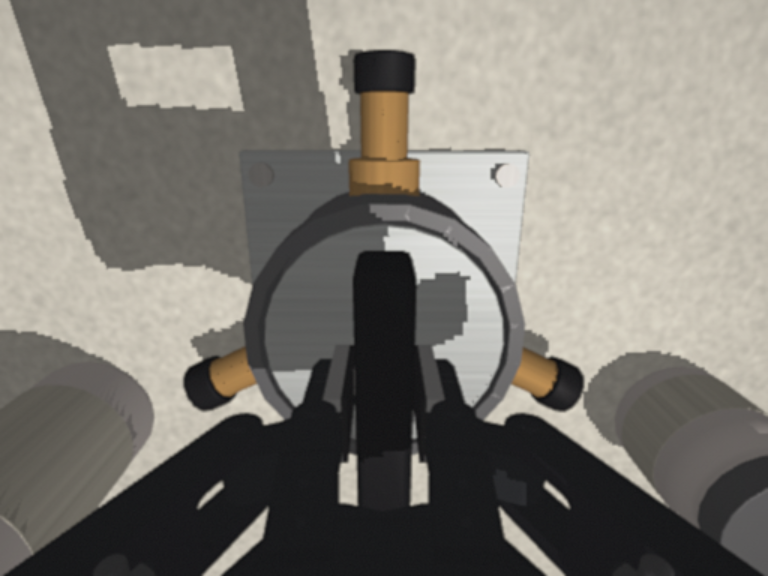

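The wrist view shows both pads on the bar's straight part and centred (bar at about x=385). Next I pull the knob up.

```bash
python3 -m crank '{"slide":[[0,0,-0.002],[0,0,-0.005],[0,0,-0.008],[0,0,-0.011],[0,0,-0.014],[0,0,-0.0165],[0,0,-0.018],[0,0,-0.018]],"roll":[0,0,0,0,0,0,0,0],"grip":[0.01,0.01,0.01,0.01,0.01,0.01,0.01,0.01]}' 70
python3 - <<'E'
from rig import *
from h import *
import cv2
p=get_image('wrist');s=observe();print(s['ft_force'],s['wrist_torque'],s['grip_width'],s['position'])
cv2.imwrite('pics/w3.png',cv2.resize(p['frame'][:,:,::-1],(768,576)))
p=get_image('scene')
cv2.imwrite('pics/s3.png',cv2.resize(p['frame'][140:260,190:350,::-1],None,fx=5,fy=5))
E
```

```text
time_s: 6.5
position: [0.5021, 0.0447, 0.1137]
tool_rot: [[-0.994, 0.112, 0.001], [0.112, 0.994, 0.0], [-0.001, 0.0, -1.0]]
ft_force: [3.2, 3.6, -4.0]
grip_width: 0.0202
[ 2.48101711  3.46162374 -3.13114935] [ 0.69692556 -0.52955903 -0.02429817] 0.020326593706887927 [0.50214463 0.04471203 0.11372127]
```

View pics/w3.png

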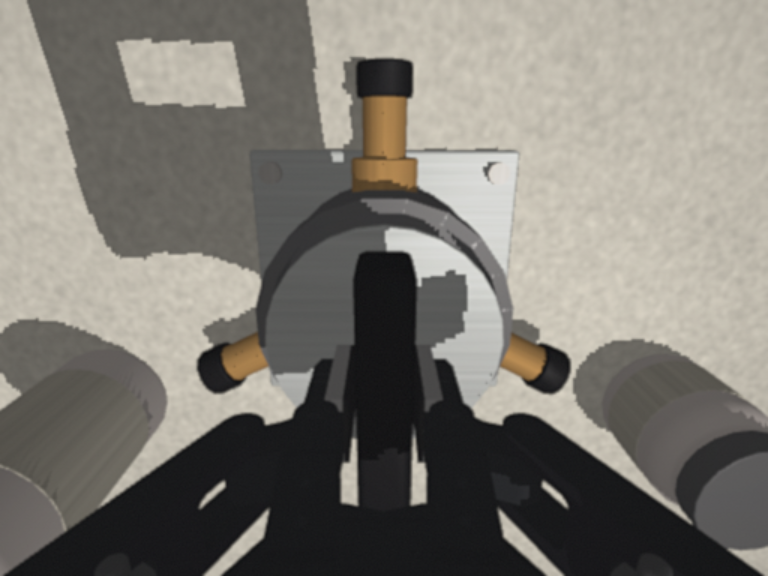

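View pics/s3.png

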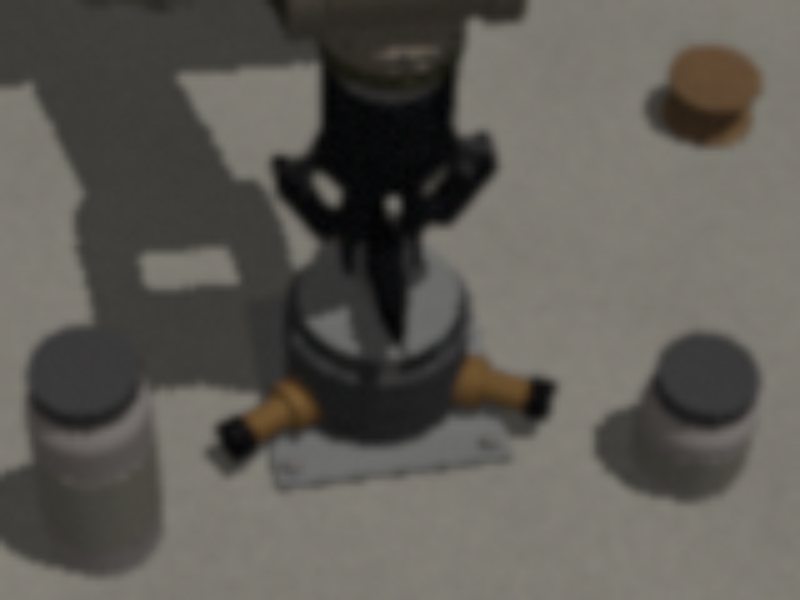

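The collar stands clear of the rim, and the bar has not moved between the fingers. Lift is about 17.4 mm. I turn clockwise (positive roll) towards the tall canister.

```bash
python3 -m crank '{"slide":[[0,0,0],[0,0,0],[0,0,0],[0,0,0],[0,0,0],[0,0,0],[0,0,0],[0,0,0]],"roll":[0.05,0.15,0.27,0.39,0.51,0.63,0.72,0.74],"grip":[0.01,0.01,0.01,0.01,0.01,0.01,0.01,0.01]}' 70
python3 - <<'E'
from rig import *
from h import *
s=observe();R=s['tool_rot'];print(s['ft_force'],s['wrist_torque'],s['grip_width'],s['position'],np.arctan2(-R[1,0],-R[0,0]))
E
```

```text
time_s: 7.4
position: [0.5024, 0.0451, 0.1137]
tool_rot: [[-0.657, 0.754, 0.002], [0.754, 0.657, 0.001], [-0.0, 0.002, -1.0]]
ft_force: [4.0, 6.1, -3.2]
grip_width: 0.0204
[ 4.0472304   6.14106719 -3.1826456 ] [ 1.17257064 -0.78784188  0.04993386] 0.02035442901922953 [0.50242403 0.04506332 0.1137253 ] -0.8545152438443523
```

```bash
python3 -m crank '{"slide":[[0,0,0.001],[0,0,0.002],[0,0,0.003],[0,0,0.0035],[0,0,0.004],[0,0,0.0045],[0,0,0.005],[0,0,0.005]],"roll":[0,0,0,0,0,0,0,0],"grip":[0.01,0.01,0.01,0.01,0.01,0.01,0.01,0.01]}' 70
```

```text
time_s: 8.2
position: [0.5026, 0.0451, 0.1099]
tool_rot: [[-0.659, 0.752, 0.003], [0.752, 0.659, 0.001], [-0.001, 0.002, -1.0]]
ft_force: [0.8, 6.7, 8.9]
grip_width: 0.0199
```

Contact with the ring: z settles at 0.1099 (lift ≈13.6 mm) with 8.9 N. I sweep slowly with a bit more press.

```bash
python3 -m crank '{"slide":[[0,0,0.0005],[0,0,0.001],[0,0,0.001],[0,0,0.001],[0,0,0.001],[0,0,0.001],[0,0,0.001],[0,0,0.001]],"roll":[0,0.01,0.02,0.03,0.04,0.05,0.06,0.07],"grip":[0.01,0.01,0.01,0.01,0.01,0.01,0.01,0.01]}' 70
python3 -m crank '{"slide":[[0,0,0],[0,0,0],[0,0,0],[0,0,0],[0,0,0],[0,0,0],[0,0,0],[0,0,0]],"roll":[0.01,0.02,0.03,0.04,0.05,0.06,0.07,0.07],"grip":[0.01,0.01,0.01,0.01,0.01,0.01,0.01,0.01]}' 70
python3 - <<'E'
from rig import *
from h import *
s=observe();R=s['tool_rot'];print(s['ft_force'],s['wrist_torque'],s['grip_width'],s['position'],np.arctan2(-R[1,0],-R[0,0])+.112)
E
```

```text
time_s: 9.0
position: [0.5029, 0.0454, 0.1097]
tool_rot: [[-0.605, 0.796, 0.004], [0.796, 0.605, 0.001], [-0.002, 0.004, -1.0]]
ft_force: [-1.0, 9.2, 15.9]
grip_width: 0.0201
time_s: 9.8
position: [0.5029, 0.0454, 0.1096]
tool_rot: [[-0.548, 0.837, 0.004], [0.837, 0.548, 0.001], [-0.002, 0.004, -1.0]]
ft_force: [-0.2, 8.6, 14.1]
grip_width: 0.0201
[-0.22210896  8.60165604 14.13625629] [1.43500125 0.04871349 0.37799207] 0.020053813731702425 [0.5028888  0.04536905 0.10962894] -0.8789964557502086
```

```bash
python3 -m crank '{"slide":[[0.0004,0.0003,0],[0.0008,0.0005,0],[0.0008,0.0005,0],[0.0008,0.0005,0],[0.0008,0.0005,0],[0.0008,0.0005,0],[0.0008,0.0005,0],[0.0008,0.0005,0]],"roll":[0.01,0.02,0.03,0.04,0.05,0.06,0.07,0.07],"grip":[0.01,0.01,0.01,0.01,0.01,0.01,0.01,0.01]}' 70
python3 - <<'E'
from rig import *
from h import *
s=observe();R=s['tool_rot'];print(s['wrist_torque'],np.arctan2(-R[1,0],-R[0,0])+.112)
E
```

```text
time_s: 10.6
position: [0.5029, 0.0456, 0.1093]
tool_rot: [[-0.488, 0.873, 0.004], [0.873, 0.488, -0.001], [-0.002, 0.003, -1.0]]
ft_force: [1.4, 4.5, 10.6]
grip_width: 0.0201
[ 0.80733658 -0.08237529  0.20812895] -0.9493002324389931
```

```bash
python3 -m crank '{"slide":[[0,0,0],[0,0,0],[0,0,0],[0,0,0],[0,0,0],[0,0,0],[0,0,0],[0,0,0]],"roll":[0.01,0.02,0.03,0.04,0.05,0.06,0.07,0.07],"grip":[0.01,0.01,0.01,0.01,0.01,0.01,0.01,0.01]}' 70
python3 - <<'E'
from rig import *
from h import *
s=observe();R=s['tool_rot'];print(s['wrist_torque'],np.arctan2(-R[1,0],-R[0,0])+.112)
E
```

```text
time_s: 11.4
position: [0.5027, 0.0455, 0.1077]
tool_rot: [[-0.424, 0.905, 0.002], [0.905, 0.424, -0.0], [-0.001, 0.002, -1.0]]
ft_force: [4.8, 2.9, 2.9]
grip_width: 0.0201
[ 0.61373992 -0.81718812  0.12783106] -1.0204461704316241
```

z dropped to 0.1077 and the force fell at about −1.02 rad, so this is likely the slot. I press here with small rocking.

```bash
python3 -m crank '{"slide":[[0,0,0.001],[0,0,0.002],[0,0,0.003],[0,0,0.003],[0,0,0.003],[0,0,0.003],[0,0,0.003],[0,0,0.003]],"roll":[0,0,0,0,0,0,0,0],"grip":[0.01,0.01,0.01,0.01,0.01,0.01,0.01,0.01]}' 70
python3 - <<'E'
from rig import *
from h import *
import cv2
s=observe();R=s['tool_rot'];print(s['wrist_torque'],np.arctan2(-R[1,0],-R[0,0])+.112)
p=get_image('wrist');cv2.imwrite('pics/w4.png',cv2.resize(p['frame'][:,:,::-1],(768,576)))
E
```

```text
time_s: 12.2
position: [0.5026, 0.0455, 0.1046]
tool_rot: [[-0.425, 0.905, 0.002], [0.905, 0.425, -0.0], [-0.001, 0.001, -1.0]]
ft_force: [4.1, 4.0, 1.2]
grip_width: 0.0202
[ 0.62017245 -0.88047666  0.06372472] -1.0201700494333308
```

View pics/w4.png

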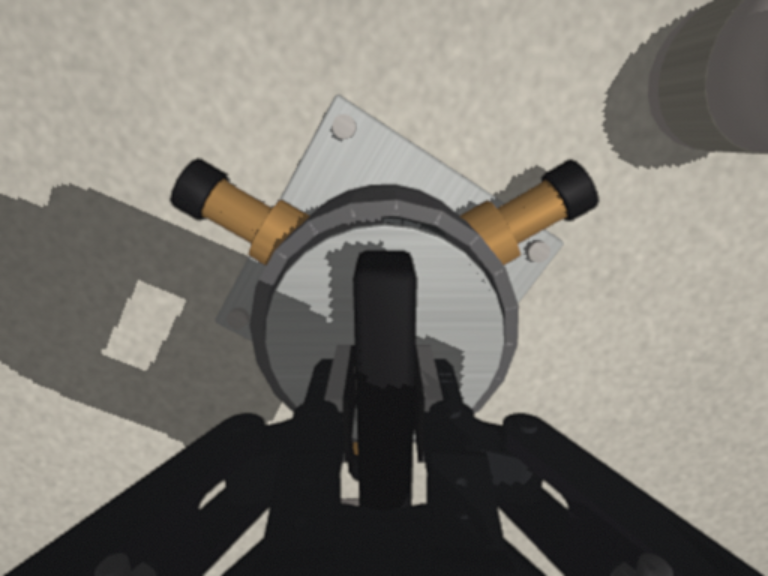

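The bar is unchanged in the grip and is sinking freely (lift ≈8.3 mm), so the key is in the slot. I push it home.

```bash
python3 -m crank '{"slide":[[0,0,0.0015],[0,0,0.003],[0,0,0.0045],[0,0,0.006],[0,0,0.0075],[0,0,0.0085],[0,0,0.0095],[0,0,0.0095]],"roll":[0,0,0,0,0,0,0,0],"grip":[0.01,0.01,0.01,0.01,0.01,0.01,0.01,0.01]}' 70
python3 -m crank '{"slide":[[0,0,0.0005],[0,0,0.001],[0,0,0.001],[0,0,0.001],[0,0,0.001],[0,0,0.001],[0,0,0.001],[0,0,0.001]],"roll":[0,0,0.01,0.02,0,-0.01,-0.02,0],"grip":[0.01,0.01,0.01,0.01,0.01,0.01,0.01,0.01]}' 70
```

```text
time_s: 13.05
position: [0.5029, 0.0454, 0.0963]
tool_rot: [[-0.425, 0.905, 0.003], [0.905, 0.425, -0.0], [-0.002, 0.003, -1.0]]
ft_force: [-0.1, 4.2, 13.3]
grip_width: 0.0205
time_s: 13.85
position: [0.5031, 0.0454, 0.0961]
tool_rot: [[-0.425, 0.905, 0.004], [0.905, 0.425, -0.001], [-0.002, 0.004, -1.0]]
ft_force: [-1.0, 3.8, 21.4]
grip_width: 0.0203
```

The tool stops at 0.096, the same height as at the start, with 21 N. I ease the press and open.

```bash
python3 -m crank '{"slide":[[0,0,-0.0005],[0,0,-0.001],[0,0,-0.001],[0,0,-0.001],[0,0,-0.001],[0,0,-0.001],[0,0,-0.001],[0,0,-0.001]],"roll":[0,0,0,0,0,0,0,0],"grip":[0.01,0.01,0.03,0.045,0.06,0.06,0.06,0.06]}' 
python3 - <<'E'
from rig import *
from h import *
import cv2
s=observe();print(s['grip_width'],s['ft_force'])
p=get_image('wrist');cv2.imwrite('pics/w5.png',cv2.resize(p['frame'][:,:,::-1],(768,576)))
E
```

```text
time_s: 14.65
position: [0.5018, 0.0455, 0.0947]
tool_rot: [[-0.425, 0.905, -0.0], [0.905, 0.425, -0.0], [0.0, -0.0, -1.0]]
ft_force: [0.2, -0.4, -0.5]
grip_width: 0.0598
0.059812983030352464 [ 0.22693665 -0.44996472 -0.51776894]
```

View pics/w5.png

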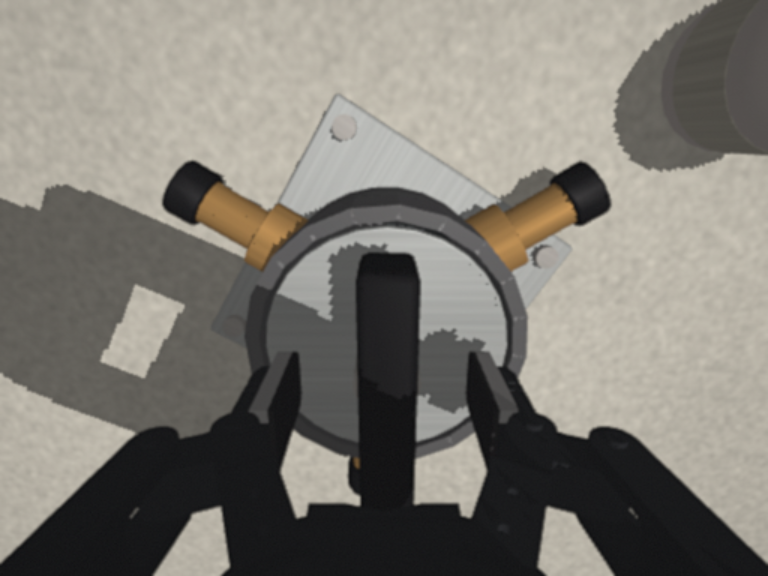

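The fingers are clear of the bar on both sides (pads at x≈285 and 485, bar at about 358–418), and the collar looks flush with the rim. I retreat straight up and check.

```bash
python3 -m crank '{"slide":[[0,0,-0.01],[0,0,-0.03],[0,0,-0.06],[0,0,-0.09],[0,0,-0.12],[0,0,-0.14],[0,0,-0.15],[0,0,-0.15]],"roll":[0,0,0,0,0,0,0,0],"grip":[0.06,0.06,0.06,0.06,0.06,0.06,0.06,0.06]}' 
python3 - <<'E'
from rig import *
from h import *
import cv2
p=get_image('wrist')
im=cv2.resize(p['frame'][:,:,::-1],(768,576))
c=np.array([.5018,.045]);yaw=-.112-1.02;e=np.array([np.cos(yaw),np.sin(yaw)]);n=np.array([-e[1],e[0]])
b=[(-.048,.009),(.04,.009),(.066,0),(.04,-.009),(-.048,-.009),(-.048,.009)]
def L(l,col):
    q=np.array([[(w+.5)*1.5 for w in proj(p,X)] for X in l]).astype(int);cv2.polylines(im,[q],False,col,1)
L([[*(c+e*i+n*j),.128] for i,j in b],(0,0,255))
for r,z,col in((.058,.076,(0,255,0)),(.05,.076,(255,255,0))):
    L([[c[0]+r*np.cos(t),c[1]+r*np.sin(t),z] for t in np.linspace(0,6.3,60)],col)
cv2.imwrite('pics/w6.png',im)
p=get_image('scene');cv2.imwrite('pics/s6.png',cv2.resize(p['frame'][120:280,80:380,::-1],None,fx=2.6,fy=2.6,interpolation=2))
E
```

```text
time_s: 15.5
position: [0.5022, 0.0455, 0.246]
tool_rot: [[-0.425, 0.905, 0.002], [0.905, 0.425, -0.0], [-0.001, 0.002, -1.0]]
ft_force: [-0.0, -0.1, 0.3]
grip_width: 0.0601
```

View pics/w6.png

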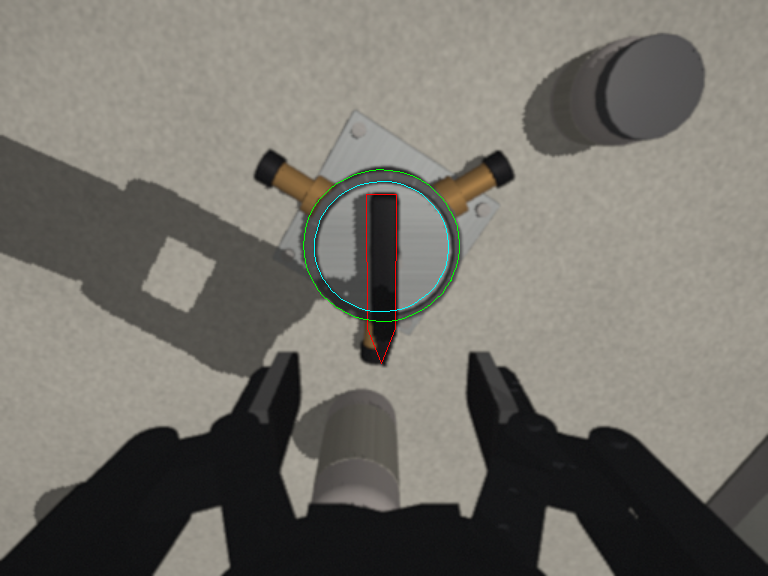

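View pics/s6.png

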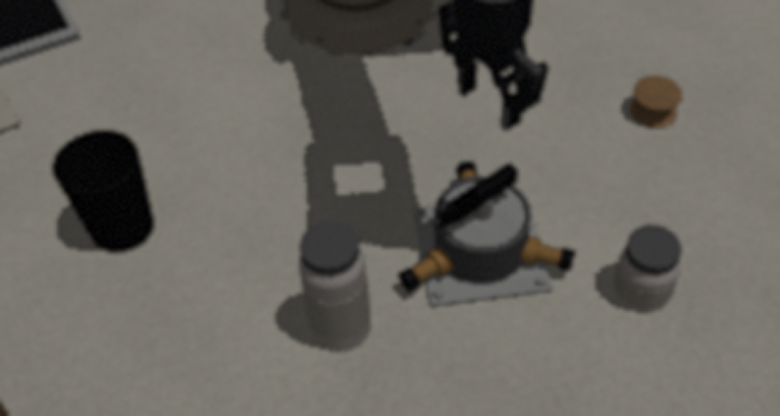

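The bar and collar match the outlines predicted for the home position at −1.02 rad. The canisters, spool and vase are at the same pixels as in the first picture.

```bash
python3 -c "
from rig import *
print(close_job())"
```

```text
the job is handed in; nothing more can be done
None
```

The selector valve is switched to the tall canister, and the job was handed in at about 15.6 s of the 58 s allowed.

- **What I did:** I gripped the bar and pulled the knob up about 17 mm. I turned it clockwise from above, towards the tall canister on the valve's −y side, and never towards the short one. I then swept slowly with a 9–16 N press and felt the key drop at about −1.02 rad. I pushed the knob home there, let go and retreated straight up.
- **Knob seated:** It sank with almost no force, then stopped with the tool at 0.096 m, the same height as when I first gripped it at home. The press at the stop was 21 N.
- **After release:** The wrist picture matched the bar and collar outlines I had predicted for home at that angle. The final tool force was about 0.3 N, so the robot was touching nothing.
- **Surroundings:** In the scene picture, the canisters, spool and vase stand where they were at the start. I compared them by eye only.
- **Reading that disagreed:** The finger opening while gripping read 20–21 mm on an 18 mm bar. The wrist pictures showed a centred grip that did not slip.

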